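# Cover the potato pot, then raise only the red outer lid

### The arm

A 6-joint arm with a two-finger parallel gripper is mounted at the origin on the work surface. World frame = base frame: x ahead of the robot, y to its left, z up, the work surface at z = 0. Lengths are in m, angles in rad, forces in N, time in s.
With the tool pointing down it reaches from about 0.3 to 0.75 m from the base axis. Payload 8.5 kg.
Tool frame: the origin (TCP) lies midway between the tips of the shut fingers; the grasp point (between the pads) lies 19 mm behind it; z points along the fingers, y is the line along which they close (so a half turn about z gives the same grasp; the last joint's range is limited). The gripper opens to 85 mm and grips with 20 to 120 N. Pads are 22 mm wide; open, the fingers measure 114 mm over their backs; the gripper's body (76 mm by 85 mm) begins 54 mm behind the grasp point. The pads swing forward as they close: fully open they stand 13 mm farther back than shut.
Start: joints at [0.913, 0.381, 1.297, -0, 1.464, -0.215], TCP at [0.236, 0.497, 0.193] pointing down, gripper open.
Joint ranges: [-3.11, 3.11], [-0.89, 2.33], [0.22, 2.48], [-1.42, 4.56], [0.17, 2.85], [-2.88, 2.88]. Speed limits (rad/s): [2.39, 2.39, 3.14, 3.14, 3.14, 3.14].

### API

Orientations are given as a unit quaternion [w, x, y, z].
In Python, from workcell import env gives the robot as it stands.
- The arm moves only by the tool jog_arm, never from a script. Its argument "increments" is a list that holds one entry, the list of rows, each a list of 7 numbers: the shift along the tool's x, y, z in m, then the turn, a rotation vector about the tool's x, y, z in degrees, then the finger opening in m, from 0 to 0.0854. In form: [[[x, y, z, ax, ay, az, grip], ...]]. A call has exactly 5 rows; each row is the pose to reach, as a shift and turn from the pose commanded when the call began, along the tool's axes at that moment; what a row does not reach only later rows make up. A row lasts 1/12 s, in which the tool goes at most 41.7 mm and 7.16 degrees, less where a joint would pass 70% of its speed; a pose out of reach is approached as far as the arm can. A call with a gripper value outside its range is refused whole. The fingers move at their own pace and stop on an object; "grip_force" is the grip in N (left out, the last holds). Time passes only in rows, so rows that repeat a pose let the fingers close, or fill a call up. It gives the time, the measured TCP pose, the force, the opening and the grip force at its end, in the units of the state.
- env.observe(): the state, without advancing time (a new reading comes with each control period).
- env.get_image(name): name is "scene" or "top"; returns a dict with "frame" (384x512x3 uint8, blue, green, red), "intrinsics" (3x3 intrinsics, pixels), "rvec" (rotation vector, rad) and "tvec" (3), from world to camera coordinates, as OpenCV has them. Camera axes: x right, y down, z forward; pixel columns grow to the right and rows downward; lengths in m; the calibration is good to about 2 mm. A picture is of the moment at which its call begins. There is no depth.
- env.sign_off(): hands the job in; it is judged then, once.
Trained networks look in a picture, given as the dict that the camera call returned (one of the last four; its "shot" number tells which), for a name from the list of things; names that differ only in an ending like _2 or _b are one class to them, and where a whole thing is asked for, a point or a joint stands for the part that bears it (a point fixed in the world has none). Each returns a list of dicts, best first, with "score" (0 to 1); they miss things now and then, are a little off and sometimes report something else, mostly with a low value. They report only what shows in the picture. A call takes as long as a camera call. They do not tell look-alikes from the thing itself.
- env.outline_of(thing, picture): "region" (384x512 bool, what is visible of it) and "bbox" ([centre column, centre row, width, height] in pixels, round what is visible of it).
The state is a dict: "t": time; "joints": joint angles; "dq": joint speeds; "tau": joint torques, N m; "tcp_pos": TCP position; "orientation": TCP orientation; "force": force on the tool from outside, world axes, zero at the start; "wrist_torque": the same for the moment, N m; "grip_width": finger opening in m; "finger_force": force on a finger pad.
Only numpy, scipy, OpenCV 4.12 (cv2) and the standard library are available. Lean on these libraries where they do the work, as an engineer would, in place of code of your own. Each camera call takes 0.05 s, during which the arm holds its last target. There are 200 camera calls.

### The job

Pick up the nested pair of lids together by the black knob of the inner lid and lower them gently, without thumping or pressing, onto the enamel pot (enamel chips) so that the inner lid sits fully home and both lie flat; let go. Then take the red outer lid by its two metal fins and lift it alone, kept level, until it is well clear above the black knob, leaving the perforated inner lid undisturbed on the pot so the potatoes can steam, and finish while still holding the outer lid up there. Leave the pot where it stands and do not disturb the salt jar, the mug or the yellow tin.

Things in the scene. Friction and masses are not known exactly. Their poses are not given: they have to be found in the camera images.
- pot: white enamel pot of potatoes, loose but heavy (2.4 kg): 160 mm outer and 152 mm inner diameter, rim 90 mm above the work surface; two blue loop handles on its own +y and -y sides, reaching 107 mm from the axis at 60-75 mm height. Origin: centre of its underside; z up. With the inner lid fully home, inner_knob is on its axis, 125 mm above this origin. Over 60 N of contact chips the enamel.
- rest: low wooden ring fixed on the work surface, 168 mm outer and 150 mm inner diameter, 30 mm high, on which the lid pair waits at the start. Origin: centre of its underside, z up.
- inner_knob (a point): grasp point on the inner lid's knob: an upright black cylinder, 22 mm diameter, its top 18 mm above this point. It stands up through the outer lid's hole, between the outer lid's two fins, and may turn freely in it. Nested, this point is 26 mm above the outer lid's top face. Lifting the knob lifts both lids, the outer lying on the inner. z up along the knob.
- inner_disc (a point): centre of the top face of the steel inner lid (about 0.25 kg), 30 mm below inner_knob: a perforated disc 168 mm across, 5 mm thick, under it a tapered plug 10 mm deep, 142 mm across (126 mm at its foot), which drops into the pot's mouth (or the rest ring) until the disc lies on the rim. The plug's foot is 15 mm below this point.
- outer_handle (a point): grasp point of the red outer lid, on its axis, midway between two upright aluminium fins 40 mm long along this point's x, 7 mm thick, centred at y = +-25.5 mm (58 mm over the outer faces, 44 mm free between); tops 16 mm above this point. Fingers closing along y take both fins from outside, the knob standing between; fingers closing along x reach the knob between the fins.
- outer_plate (a point): centre of the top face of the red outer lid (about 0.22 kg), 24 mm below outer_handle: a flat disc 186 mm across, 4 mm thick, with a 6 mm skirt below its rim and a 34 mm hole in the middle. Nested, it lies on the inner disc, its outer_handle 2 mm below inner_knob and up to 6 mm beside it. It must rise 48 mm to clear the knob's top.
- salt: bystander: glass salt jar, 52 mm diameter, 85 mm high; origin at the centre of its underside
- mug: bystander: blue mug, 72 mm diameter, 85 mm high; origin at the centre of its underside
- tin: bystander: yellow tin, 66 mm diameter, 100 mm high; origin at the centre of its underside
Mind the look-alikes: they are no part of the job. Of the things that look like the part that bears outer_handle, the middle-sized one is meant.

How it is judged:
On the way, in this order (a step that is already met when the one before it is completed fails the run):
1. the two lids are carried together, nested, clear of the rest ring (horizontal distance between inner_knob and outer_handle below 0.014 m and z of outer_handle in the frame of inner_knob between -0.008 and 0.005 m and height (world z) of inner_knob above 0.09 m and contact force between each of inner, outer and rest below 0.05 N), for 0.2 s.
2. both lids lie nested and flat on the pot, the inner fully home, the hand off both (horizontal distance between inner_knob and pot below 0.011 m and z of inner_knob in the frame of pot between 0.12 and 0.129 m and angle between inner_knob's own z axis and vertical below 0.05 rad and horizontal distance between inner_knob and outer_handle below 0.014 m and z of outer_handle in the frame of inner_knob between -0.008 and 0.005 m and contact force between the fingers and inner below 0.05 N and contact force between the fingers and outer below 0.05 N), for 0.2 s.
At the end, for the whole second after the job is handed in: Inner lid home on the pot (within 11 mm of its axis, 5 mm in height, 3 degrees of level), touched by neither hand nor outer lid; outer lid held still by the fingers alone, at least 50 mm above where it lay on the pot, level within 15 degrees; bystanders within 20 mm, upright (horizontal distance between inner_knob and pot below 0.011 m and z of inner_knob in the frame of pot between 0.12 and 0.129 m and angle between inner_knob's own z axis and vertical below 0.05 rad and z of outer_handle in the frame of pot above 0.173 m and angle between outer_handle's own z axis and vertical below 0.26 rad and contact force between the fingers and outer above 1 N and contact force between each of outer, the fingers and inner below 0.05 N and contact force between outer and pot below 0.05 N and contact force between outer and rest below 0.05 N and linear speed of outer below 0.03 m/s and linear speed of inner below 0.02 m/s and distance of each of salt, mug, tin from where it was at the start of the episode below 0.02 m and angle between each of salt, mug, tin's own z axis and vertical below 0.1 rad); the arm keeps its last pose, push and grip.
It fails at once if the lids thumped or pressed hard on the pot (over 60 N) (contact force between any of inner, outer and pot above 60 N).
It fails at once if the lids dropped onto the pot from over 10 mm instead of being lowered (horizontal distance between inner_knob and pot below 0.06 m and z of inner_knob in the frame of pot above 0.135 m and contact force between the fingers and inner below 0.05 N).
It fails at once if the outer lid lifted off the inner while the inner lid is not fully home on the pot, or the inner lid lifted or tipped as the outer comes off (z of outer_handle in the frame of inner_knob above 0.01 m and not (horizontal distance between inner_knob and pot below 0.011 m and z of inner_knob in the frame of pot between 0.12 and 0.129 m and angle between inner_knob's own z axis and vertical below 0.05 rad)).
It fails at once if the pot pushed away (distance of pot from where it was at the start of the episode above 0.025 m or angle between pot's own z axis and vertical above 0.1 rad).
It fails at once if a bystander disturbed (distance of any of salt, mug, tin from where it was at the start of the episode above 0.02 m or angle between any of salt, mug, tin's own z axis and vertical above 0.3 rad).
It also fails if it takes over 53 s, if anything falls off the work surface, if the arm or the gripper's body presses on something with over 40 N, if the wrist force passes 120 N, or if a joint passes its speed limit or range.

## Working session

There is one attempt and no reset: what is moved stays moved. The work goes in short steps, Python scripts to look and compute and a tool call to move; the robot and the scene stay as the last step left them, time stands still between calls to the robot, and variables do not carry over. Pictures are saved under pics/ and viewed, at most 10 in all, crops included, and the job is handed in when it is done.

Besides the shell and the picture viewer there is one more tool, called after ">>>" as a command line: name --argument value ..., lists and objects as JSON in quotes. jog_arm: Moves the arm, as the interface text tells. Its arguments: {"type":"object","properties":{"increments":{"type":"array","items":{"type":"array","items":{"type":"array","items":{"type":"number"}}}},"grip_force":{"type":"number"}},"required":["increments"]}

```bash
mkdir -p pics; ls
cat > h.py <<'E'
import numpy as np,cv2
from workcell import env
def ray(p,uv):
    R=cv2.Rodrigues(np.array(p["rvec"],float))[0];t=np.array(p["tvec"],float).ravel()
    d=R.T@np.linalg.inv(np.array(p["intrinsics"]))@np.array([uv[0],uv[1],1.]);c=-R.T@t
    return c,d
def onz(p,uv,z):
    c,d=ray(p,uv);return c+d*(z-c[2])/d[2]
def proj(p,X):
    return cv2.projectPoints(np.array(X,float).reshape(-1,1,3),np.array(p["rvec"],float),np.array(p["tvec"],float),np.array(p["intrinsics"],float),None)[0].reshape(-1,2)
E
python3 - <<'E'
from h import *
ps={n:env.get_image(n) for n in("scene","top")}
for n,p in ps.items():
    cv2.imwrite(f"pics/{n}0.png",cv2.resize(p["frame"],(768,576)))
    for th in["pot","rest","inner_knob","inner_disc","outer_handle","outer_plate","salt","mug","tin"]:
        for o in env.outline_of(th,p)[:4]: print(n,th,round(o["score"],2),np.round(o["bbox"],1))
    c,d=ray(p,(256,192));print(n,c,d)
print(env.observe())
E
```

```text
pics
scene pot 0.79 [128.6 240.1 115.8  92.4]
scene rest 0.77 [290.5 203.9  61.8  18.5]
scene rest 0.33 [288.7 171.4  12.2  21. ]
scene inner_knob 0.48 [289.  170.2  11.7  20.5]
scene inner_disc 0.82 [291.2 167.1  12.5  22.6]
scene outer_handle 0.9 [362.5 284.5 130.8 107.8]
scene outer_handle 0.64 [288.4 181.3  80.1  56.2]
scene outer_handle 0.62 [270.7 128.2  45.6  31.7]
scene outer_plate 0.84 [364.  281.4 129.7 109.9]
scene outer_plate 0.84 [271.4 130.8  52.1  29.3]
scene outer_plate 0.62 [292.3 175.2  80.2  59.1]
scene salt 0.6 [197.2 163.7  25.3  37.5]
scene salt 0.58 [293.1 166.6  17.1  25.2]
scene mug 0.89 [238.6 288.4  62.5  59.5]
scene tin 0.64 [397.8 170.2  36.   52.5]
scene [ 1.21421386 -0.10203936  0.73602017] [-0.68163837  0.21562017 -0.6994696 ]
top pot 0.85 [376.6 179.4  95.2  74.2]
top pot 0.16 [302.2 258.5  25.9  23.8]
top inner_knob 0.45 [218.1 211.7  13.9  17.8]
top inner_disc 0.43 [217.7 212.4  10.7  10.8]
top outer_handle 0.78 [200.6 313.6  59.1  54.3]
top outer_handle 0.77 [206.8 104.3 103.7  91.7]
top outer_handle 0.72 [217.  216.1  82.2  72.5]
top outer_plate 0
[... 339 characters left out ...]
66524 -0.97448015]
{'t': 1.0, 'joints': array([ 9.12710613e-01,  3.80609452e-01,  1.29740622e+00,  8.08055344e-06,
        1.46354713e+00, -2.15303518e-01]), 'dq': array([ 0.00102855, -0.00023221, -0.00166927, -0.00026661, -0.00036276,
        0.00115725]), 'tau': array([-2.82894662e-04, -4.48353124e+01, -2.31468201e+01, -2.24219648e-04,
        5.00485676e-04,  3.12416921e-05]), 'tcp_pos': array([0.23564915, 0.49695535, 0.19301522]), 'orientation': array([2.67301762e-06, 2.19587403e-01, 9.75592831e-01, 1.52247030e-05]), 'force': array([0.47147227, 0.41337935, 0.72832423]), 'wrist_torque': array([ 0.02995881, -0.03820534,  0.00139843]), 'finger_force': 0.0, 'grip_width': 0.08523509799791551}
```

View pics/scene0.png

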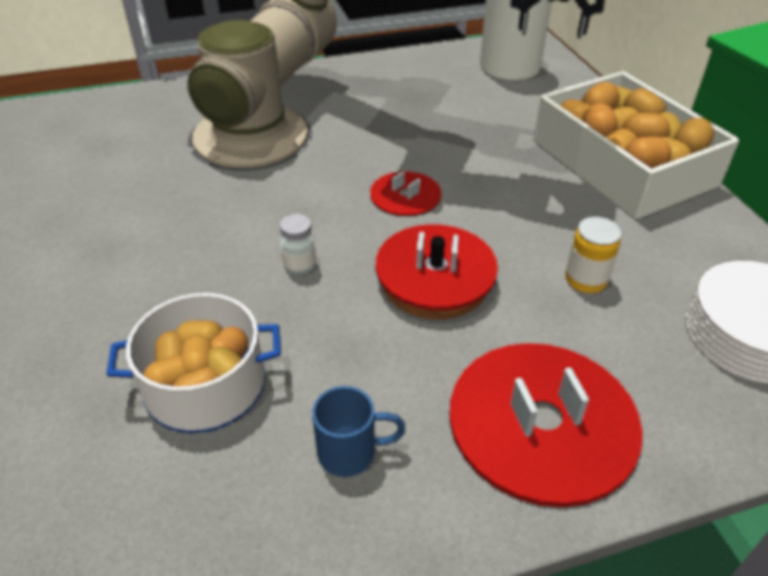

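View pics/top0.png

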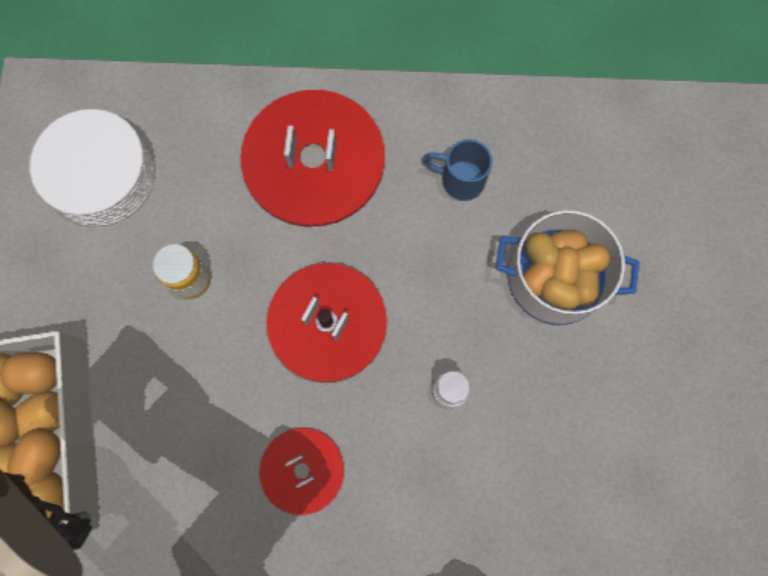

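The three red lids with fins, at pixels of the 512-wide top picture, are small (201,313), middle (217,214) and large (208,106). The middle one is meant: it is middle-sized, it sits on the wooden ring, and the black knob stands between its fins at about (217,212). The pot is at (377,180), the mug at (308,112), the salt jar at (301,259) and the tin at (119,178). Next I measure them and confirm with a crop.

```bash
cat >> h.py <<'E'
from scipy.optimize import least_squares
def circle(P,r=None):
    f=lambda q:np.hypot(P[:,0]-q[0],P[:,1]-q[1])-q[2]
    s=least_squares(f,[*P.mean(0)[:2],r or .09],loss="soft_l1",f_scale=.002);return s.x
def cont(p,mask,z):
    c=max(cv2.findContours(mask.astype(np.uint8),0,1)[0],key=cv2.contourArea).reshape(-1,2)
    c=cv2.convexHull(c.astype(np.float32)).reshape(-1,2)
    return np.array([onz(p,u,z) for u in c])
def red(p,near,r=75):
    f=cv2.cvtColor(p["frame"],cv2.COLOR_BGR2HSV);m=((f[...,0]<8)|(f[...,0]>172))&(f[...,1]>150)&(f[...,2]>50)
    n,l,s,c=cv2.connectedComponentsWithStats(m.astype(np.uint8))
    k=min((i for i in range(1,n) if s[i,4]>200),key=lambda i:np.hypot(*(c[i]-near)));return l==k
E
python3 - <<'E'
from h import *
p=env.get_image("top");m=red(p,(217,214))
q=circle(cont(p,m,.037));print("plate",q)
q=circle(cont(p,red(p,(208,106)),.004));print("large",q)
q=circle(cont(p,red(p,(200,313)),.004));print("small",q)
for th in("pot","salt","mug","tin"):
    o=env.outline_of(th,p)[0];c=o["bbox"][:2];print(th,onz(p,c,.05))
# rim: white pixels near pot
o=env.outline_of("pot",p)[0]["region"];H=cv2.cvtColor(p["frame"],cv2.COLOR_BGR2HSV)
w=(H[...,1]<40)&(H[...,2]>185);w[:, :335]=0;w[:,425:]=0;w[:130]=0;w[230:]=0
P=cont(p,cv2.morphologyEx(w.astype(np.uint8),cv2.MORPH_CLOSE,np.ones((5,5))),.09);print("rim",circle(P),len(P))
cv2.imwrite("pics/crop.png",np.hstack([cv2.resize(p["frame"][164:264,167:267],(400,400),interpolation=3),cv2.resize(np.where(w[...,None],np.uint8([0,255,0]),p["frame"])[130:230,327:427],(400,400),interpolation=3)]))
E
```

```text
plate [0.49972079 0.20547393 0.09188359]
large [0.78555351 0.24821757 0.12080826]
small [0.27458956 0.23302065 0.06300955]
pot [ 0.59541307 -0.15819698  0.05      ]
salt [0.40007476 0.01011207 0.05      ]
mug [0.75355438 0.00746099 0.05      ]
tin [0.56414007 0.43579375 0.05      ]
rim [ 0.59518786 -0.15830533  0.07909496] 38
```

View pics/crop.png

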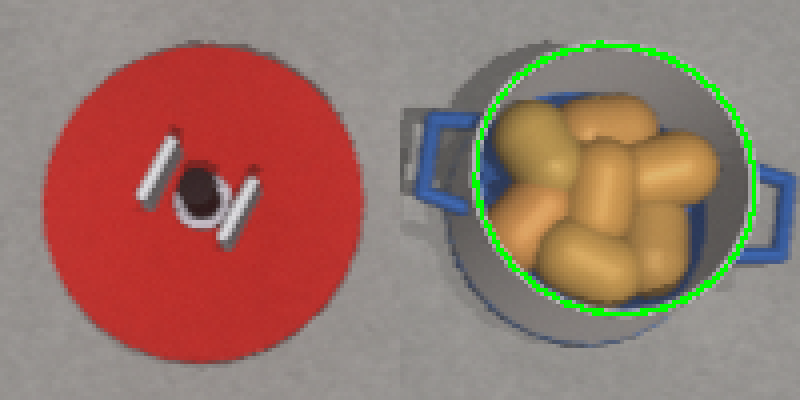

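Left crop: the black knob, with its top at about (217.5,210), stands between two fins on the middle lid. This is the lid that is meant. Right crop: the rim fit in green lies on the pot's rim.

Run:
```python
from h import *
p=env.get_image("top")
cc=lambda u,v:(u/4+167-.4,v/4+164-.4)
for n,z,a in(("f1a",.079,(174,138)),("f1b",.079,(141,198)),("f2a",.079,(254,181)),("f2b",.079,(220,241))):
    print(n,onz(p,cc(*a),z)[:2])
f=p["frame"].max(2);m=np.zeros_like(f,bool);m[200:222,205:230]=f[200:222,205:230]<75
v,u=np.nonzero(m);print(u.min(),u.max(),v.min(),v.max(),len(u))
# model centroid of projected knob silhouette (z .043-.083) solve for xy
a=np.linspace(0,6.28,40)
def cen(x,y):
    X=[(x+.011*np.cos(t),y+.011*np.sin(t),z) for z in(.040,.083) for t in a]
    h=cv2.convexHull(proj(p,X).astype(np.float32));M=cv2.moments(h);return np.array([M["m10"]/M["m00"],M["m01"]/M["m00"]]),M["m00"]
s=least_squares(lambda q:cen(*q)[0]-[u.mean(),v.mean()],[.5,.2],diff_step=1e-4);print("knob",s.x,cen(*s.x))
ps=env.get_image("scene")
for z,(x,y) in((.083,s.x),(.09,(.5952,-.1583))):print(proj(ps,(x,y,z)))
q=circle(cont(ps,red(ps,(290,176)),.037));print("plate scene",q)
```

```text
f1a [0.52726309 0.21976671]
f1b [0.492534   0.23598771]
f2a [0.50456201 0.17379388]
f2b [0.47015661 0.19080497]
212 221 206 217 91
knob [0.49992829 0.20527551] (array([216.46153565, 211.65933834]), 110.8337094723247)
[[291.38035117 158.53860859]]
[[127.65060084 223.65118426]]
plate scene [0.50737032 0.20331417 0.09435452]
```

>>> jog_arm --increments '[[[-0.036, -0.015, 0, 0, 0, 7, 0.0854], [-0.072, -0.03, 0, 0, 0, 14, 0.0854], [-0.109, -0.045, 0, 0, 0, 21, 0.0854], [-0.145, -0.06, 0, 0, 0, 28, 0.0854], [-0.182, -0.075, 0, 0, 0, 35, 0.0854]]]' --grip_force 40

```text
t: 1.82
tcp_pos: [0.3688, 0.3498, 0.1932]
orientation: [0.0, 0.505, 0.863, 0.0]
force: [1.1, 1.5, -0.6]
grip_width: 0.0856
finger_force: 0.0
```

```bash
cat > go.py <<'E'
import sys,json
from h import *
from scipy.spatial.transform import Rotation as Ro
# args: x y z(TCP) yaw_deg(tool y angle)
x,y,z,a=map(float,sys.argv[1:5]);s=env.observe();q=s["orientation"];R=Ro.from_quat([q[1],q[2],q[3],q[0]])
a=np.radians(a);T=Ro.from_matrix(np.array([[np.sin(a),np.cos(a),0],[-np.cos(a),np.sin(a),0],[0,0,-1.]]))
print("t",round(s["t"],2),"tcp",s["tcp_pos"].round(4),"yaw",np.degrees(np.arctan2(*R.as_matrix()[[1,0],1])).round(1),"F",s["force"].round(1),"w",round(s["grip_width"],4),"ff",round(s["finger_force"],1),"j",s["joints"].round(2))
print("shift",R.inv().apply(np.array([x,y,z])-s["tcp_pos"]).round(4),"turn",np.degrees((R.inv()*T).as_rotvec()).round(2))
E
python3 go.py .4995 .205 .13 -25.6
```

```text
Traceback (most recent call last):
  File "go.py", line 6, in <module>
    a=np.radians(a);T=Ro.from_matrix(np.array([[np.sin(a),np.cos(a),0],[-np.cos(a),np.sin(a),0],[0,0,-1.]]))
                      ~~~~~~~~~~~~~~^^^^^^^^^^^^^^^^^^^^^^^^^^^^^^^^^^^^^^^^^^^^^^^^^^^^^^^^^^^^^^^^^^^^^^^^
  File "scipy/spatial/transform/_rotation.pyx", line 1143, in scipy.spatial.transform._rotation.Rotation.from_matrix
ValueError: Non-positive determinant (left-handed or null coordinate frame) in rotation matrix 0: [[-0.43208575  0.90183253  0.        ]
 [-0.90183253 -0.43208575  0.        ]
 [ 0.          0.         -1.        ]].
```

```bash
sed -i 's/\[np.sin(a),np.cos(a),0\],\[-np.cos(a),np.sin(a),0\]/[-np.sin(a),np.cos(a),0],[np.cos(a),np.sin(a),0]/' go.py
python3 go.py .4995 .205 .13 -25.6
```

```text
t 1.82 tcp [0.3688 0.3498 0.1932] yaw 29.3 F [ 1.1  1.5 -0.6] w 0.0856 ff 0.0 j [0.53 0.31 1.41 0.   1.42 0.01]
shift [-0.1902  0.0431  0.0632] turn [ 2.000e-02 -1.000e-02  5.491e+01]
```

>>> jog_arm --increments '[[[-0.038, 0.009, 0, 0, 0, 7, 0.0854], [-0.076, 0.017, 0, 0, 0, 14, 0.0854], [-0.114, 0.026, 0.01, 0, 0, 21, 0.0854], [-0.152, 0.035, 0.025, 0, 0, 28, 0.0854], [-0.19, 0.043, 0.04, 0, 0, 35, 0.0854]]]'

```text
t: 2.23
tcp_pos: [0.5005, 0.2058, 0.153]
orientation: [0.0, 0.742, 0.671, 0.001]
force: [1.3, 0.6, -0.3]
grip_width: 0.0856
finger_force: 0.0
```

```bash
python3 go.py .4995 .205 .11 -25.6
```

```text
t 2.23 tcp [0.5005 0.2058 0.153 ] yaw -5.7 F [ 1.3  0.6 -0.3] w 0.0856 ff 0.0 j [0.17 0.4  1.39 0.   1.35 0.27]
shift [-0.0009 -0.001   0.043 ] turn [ 0.08 -0.04 19.88]
```

>>> jog_arm --increments '[[[-0.001, -0.001, 0.01, 0, 0, 7, 0.0854], [-0.001, -0.001, 0.02, 0, 0, 14, 0.0854], [-0.001, -0.001, 0.035, 0, 0, 20, 0.0854], [-0.001, -0.001, 0.045, 0, 0, 20, 0.0854], [-0.001, -0.001, 0.045, 0, 0, 20, 0.0854]]]'

```text
t: 2.65
tcp_pos: [0.4971, 0.2062, 0.1062]
orientation: [-0.001, 0.845, 0.534, -0.002]
force: [-0.0, 0.4, -0.3]
grip_width: 0.0851
finger_force: 0.0
```

```bash
python3 go.py .4995 .205 .05 -25.6
python3 - <<'E'
from h import *
p=env.get_image("scene");cv2.imwrite("pics/s2.png",cv2.resize(p["frame"][90:230,200:380],(720,560),interpolation=3))
E
```

```text
t 2.65 tcp [0.4971 0.2062 0.1062] yaw -25.4 F [-0.   0.4 -0.3] w 0.0851 ff 0.0 j [ 0.17  0.44  1.47 -0.    1.24  0.62]
shift [0.0001 0.0028 0.0562] turn [-0.18  0.13  0.21]
```

View pics/s2.png

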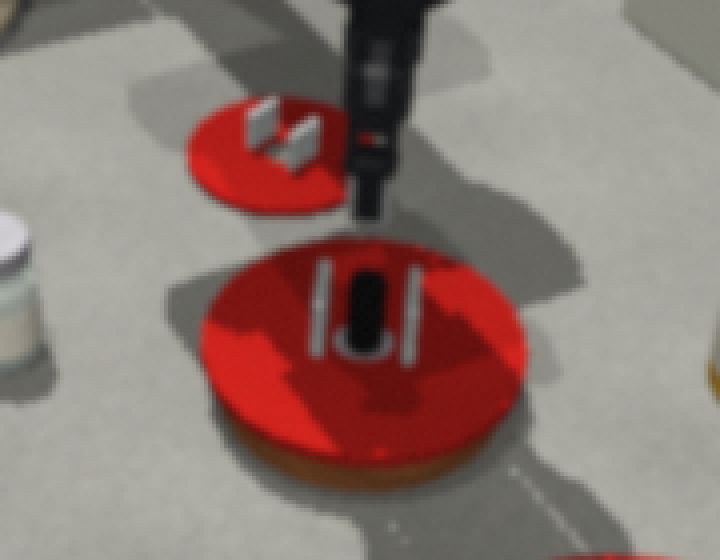

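The scene view lines the finger up with the knob, at crop columns of about 366, with the fins clear on either side. I descend.

>>> jog_arm --increments '[[[0, 0.003, 0.012, 0, 0, 0, 0.0854], [0, 0.003, 0.026, 0, 0, 0, 0.0854], [0, 0.003, 0.04, 0, 0, 0, 0.0854], [0, 0.003, 0.05, 0, 0, 0, 0.0854], [0, 0.003, 0.057, 0, 0, 0, 0.0854]]]'

```text
t: 3.12
tcp_pos: [0.5009, 0.2053, 0.0508]
orientation: [0.0, 0.845, 0.535, 0.0]
force: [-0.4, -1.0, 0.4]
grip_width: 0.0854
finger_force: 0.0
```

>>> jog_arm --increments '[[[0, 0, 0, 0, 0, 0, 0.04], [0, 0, 0, 0, 0, 0, 0.03], [0, 0, 0, 0, 0, 0, 0.01], [0, 0, 0, 0, 0, 0, 0.01], [0, 0, 0, 0, 0, 0, 0.01]]]' --grip_force 40

```text
t: 3.53
tcp_pos: [0.5011, 0.2053, 0.0516]
orientation: [0.0, 0.845, 0.535, 0.001]
force: [0.4, 0.9, -0.0]
grip_width: 0.0256
finger_force: 0.0
```

```bash
python3 go.py .4995 .205 .13 -25.6
```

```text
t 3.53 tcp [0.5011 0.2053 0.0516] yaw -25.4 F [ 0.4  0.9 -0. ] w 0.0256 ff 0.0 j [0.17 0.51 1.53 0.   1.1  0.61]
shift [-0.0009 -0.0013 -0.0784] turn [ 0.05 -0.04  0.23]
```

>>> jog_arm --increments '[[[0, 0, 0, 0, 0, 0, 0.01], [0, 0, 0, 0, 0, 0, 0.01], [0, 0, 0, 0, 0, 0, 0.01], [0, 0, 0, 0, 0, 0, 0.01], [0, 0, 0, 0, 0, 0, 0.01]]]' --grip_force 60

```text
t: 3.95
tcp_pos: [0.5008, 0.2052, 0.0511]
orientation: [-0.0, 0.845, 0.535, -0.0]
force: [0.2, 0.5, 0.7]
grip_width: 0.0097
finger_force: 0.0
```

>>> jog_arm --increments '[[[0, 0, -0.006, 0, 0, 0, 0.01], [0, 0, -0.02, 0, 0, 0, 0.01], [0, 0, -0.04, 0, 0, 0, 0.01], [0, 0, -0.06, 0, 0, 0, 0.01], [0, 0, -0.08, 0, 0, 0, 0.01]]]'

```text
t: 4.37
tcp_pos: [0.5007, 0.2052, 0.1324]
orientation: [0.0, 0.845, 0.535, -0.0]
force: [0.3, -0.2, -0.2]
grip_width: 0.01
finger_force: 0.0
```

```bash
python3 go.py .53 .1 .18 -25.6
python3 - <<'E'
from h import *
p=env.get_image("scene");cv2.imwrite("pics/s3.png",cv2.resize(p["frame"][60:230,190:390],(680,578),interpolation=3))
E
```

```text
t 4.37 tcp [0.5007 0.2052 0.1324] yaw -25.4 F [ 0.3 -0.2 -0.2] w 0.01 ff 0.0 j [ 0.17  0.42  1.42 -0.    1.3   0.61]
shift [-0.0825  0.0715 -0.0476] turn [0.   0.   0.23]
```

View pics/s3.png

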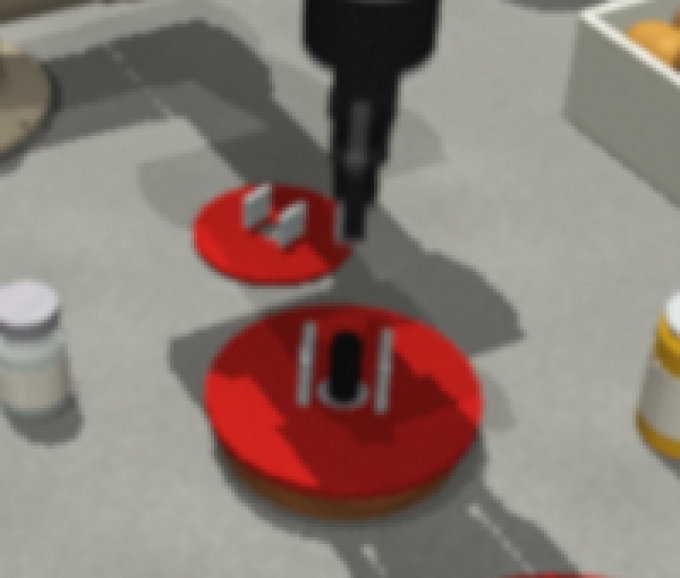

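The pads closed to 10 mm on nothing. The knob still stands between the fins, at crop (345,365), and the lid has not moved. I check the hand's pose against both pictures.

Run:
```python
from h import *
s=env.observe();T=s["tcp_pos"]
a=env.get_image("scene");b=env.get_image("top")
for p in(a,b):
    print("tcp",proj(p,T),"tip+19",proj(p,T+[0,0,.019]),"knobtop",proj(p,(.4999,.2053,.083)),"knobbase",proj(p,(.4999,.2053,.039)))
for p,nm in((a,"a"),(b,"b")): 
    u,v=proj(p,T)[0].astype(int)
A=a["frame"].copy();B=b["frame"].copy()
for I,p in((A,a),(B,b)):
    for X,c in((T,(0,255,0)),((.4999,.2053,.083),(255,255,0)),((.4999,.2053,.039),(255,0,255))):
        u,v=np.round(proj(p,X)[0]).astype(int);I[v,u]=c
u=lambda I,r,c:cv2.resize(I[r:r+130,c:c+90],(396,572),interpolation=0)
cv2.imwrite("pics/chk.png",np.hstack([u(A,90,240),u(B,150,170)]))
```

```text
tcp [[293.39063171 140.03060579]] tip+19 [[293.93986926 132.83944229]] knobtop [[291.38625881 158.52858885]] knobbase [[290.2719624  173.34236036]]
tcp [[213.37724466 204.05776102]] tip+19 [[212.51942234 202.22338432]] knobtop [[215.67999489 210.03183456]] knobbase [[217.3685339 213.6010787]]
```

View pics/chk.png

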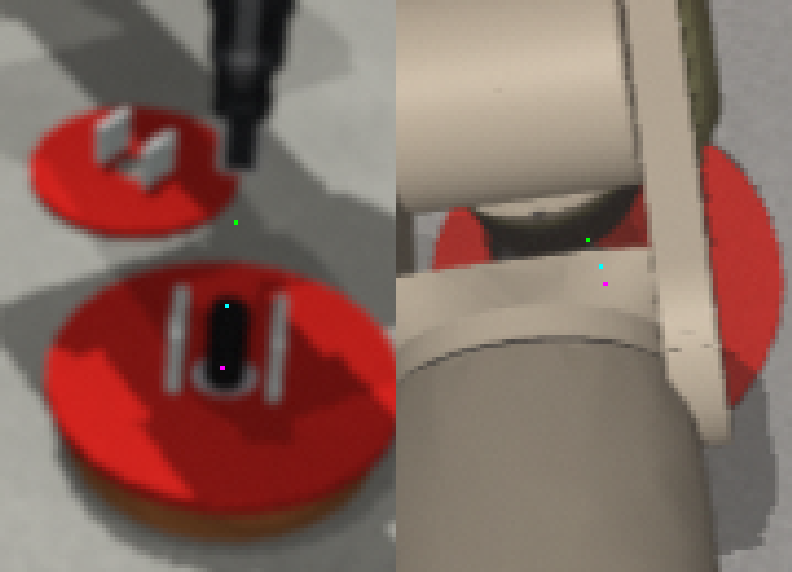

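Run:
```python
from h import *
a=env.get_image("scene");b=env.get_image("top")
T=np.array([.23565,.49696,.193]);y=np.array([.4285,.9036,0])
out=[]
for p,n,c in((a,"scene0",(480,0)),(b,"top0",(0,440))):
    I=cv2.imread(f"pics/{n}.png")
    for k,col in((.05,(0,255,0)),(-.05,(255,255,0)),(0,(255,0,255))):
        for dz in(.013,.043):
            u,v=proj(p,T+k*y+[0,0,dz])[0]*1.5;print(n,k,dz,round(u),round(v))
            if 0<=u<768 and 0<=v<576: cv2.circle(I,(int(u),int(v)),2,col,-1)
    out.append(cv2.resize(I[c[1]:c[1]+136,c[0]:c[0]+136],(400,400),interpolation=3))
cv2.imwrite("pics/st.png",np.hstack(out))
```

```text
scene0 0.05 0.013 577 57
scene0 0.05 0.043 580 40
scene0 -0.05 0.013 517 53
scene0 -0.05 0.043 520 36
scene0 0 0.013 547 55
scene0 0 0.043 550 38
top0 0.05 0.013 31 479
top0 0.05 0.043 19 480
top0 -0.05 0.013 99 518
top0 -0.05 0.043 89 521
top0 0 0.013 65 498
top0 0 0.043 54 500
```

View pics/st.png

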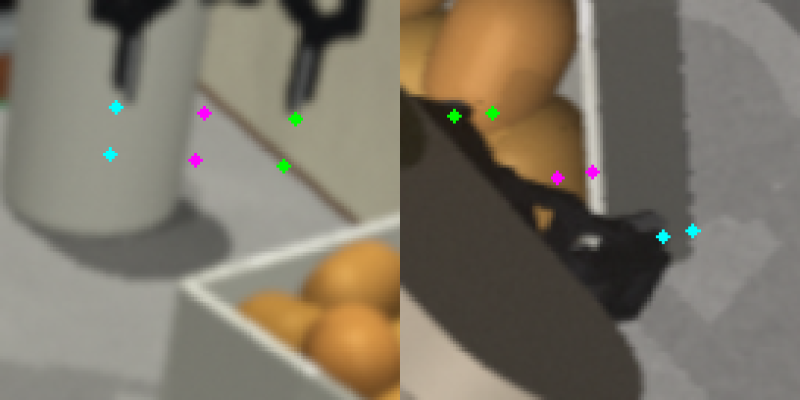

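In both start pictures the finger tips appear 30–33 mm above where the reported TCP puts them, while sideways they agree. So the fingers closed just above the knob, and the true tips are about 32 mm higher than reported. I open and go lower in careful steps.

>>> jog_arm --increments '[[[0, 0, 0.0, 0, 0, 0, 0.0854], [0, 0, 0, 0, 0, 0, 0.0854], [0, 0, 0, 0, 0, 0, 0.0854], [0, 0, 0.01, 0, 0, 0, 0.0854], [0, 0, 0.03, 0, 0, 0, 0.0854]]]'

```text
t: 5.03
tcp_pos: [0.502, 0.2055, 0.1022]
orientation: [0.001, 0.845, 0.535, 0.002]
force: [0.9, 0.2, 0.3]
grip_width: 0.0699
finger_force: 0.0
```

>>> jog_arm --increments '[[[0, 0, 0.015, 0, 0, 0, 0.0854], [0, 0, 0.03, 0, 0, 0, 0.0854], [0, 0, 0.045, 0, 0, 0, 0.0854], [0, 0, 0.055, 0, 0, 0, 0.0854], [0, 0, 0.06, 0, 0, 0, 0.0854]]]'

```text
t: 5.45
tcp_pos: [0.5002, 0.2051, 0.0396]
orientation: [-0.0, 0.845, 0.535, -0.001]
force: [0.9, 0.0, -0.9]
grip_width: 0.0856
finger_force: 0.0
```

>>> jog_arm --increments '[[[0, 0, 0.003, 0, 0, 0, 0.0854], [0, 0, 0.006, 0, 0, 0, 0.0854], [0, 0, 0.009, 0, 0, 0, 0.0854], [0, 0, 0.012, 0, 0, 0, 0.0854], [0, 0, 0.012, 0, 0, 0, 0.0854]]]'

```text
t: 5.87
tcp_pos: [0.5007, 0.2052, 0.0289]
orientation: [-0.0, 0.845, 0.535, -0.0]
force: [-0.6, 0.9, -0.2]
grip_width: 0.0851
finger_force: 0.0
```

>>> jog_arm --increments '[[[0, 0, 0.003, 0, 0, 0, 0.0854], [0, 0, 0.006, 0, 0, 0, 0.0854], [0, 0, 0.009, 0, 0, 0, 0.06], [0, 0, 0.009, 0, 0, 0, 0.04], [0, 0, 0.009, 0, 0, 0, 0.03]]]' --grip_force 40

```text
t: 6.28
tcp_pos: [0.5007, 0.2052, 0.0199]
orientation: [-0.0, 0.845, 0.535, -0.0]
force: [0.9, 0.4, -0.5]
grip_width: 0.0517
finger_force: 0.0
```

>>> jog_arm --increments '[[[0, 0, 0, 0, 0, 0, 0.02], [0, 0, 0, 0, 0, 0, 0.01], [0, 0, 0, 0, 0, 0, 0.01], [0, 0, 0, 0, 0, 0, 0.01], [0, 0, 0, 0, 0, 0, 0.01]]]'

```text
t: 6.7
tcp_pos: [0.5009, 0.2053, 0.0204]
orientation: [0.0, 0.845, 0.535, 0.0]
force: [-0.4, 0.1, 3.7]
grip_width: 0.0207
finger_force: 39.1
```

>>> jog_arm --increments '[[[0, 0, 0, 0, 0, 0, 0.01], [0, 0, 0, 0, 0, 0, 0.01], [0, 0, 0, 0, 0, 0, 0.01], [0, 0, 0, 0, 0, 0, 0.01], [0, 0, 0, 0, 0, 0, 0.01]]]' --grip_force 60

```text
t: 7.12
tcp_pos: [0.501, 0.2053, 0.0204]
orientation: [0.0, 0.845, 0.535, 0.0]
force: [-1.2, -0.4, 5.2]
grip_width: 0.0201
finger_force: 58.4
```

Gripped the knob (finger force 58 N). Now I lift.

>>> jog_arm --increments '[[[0, 0, -0.005, 0, 0, 0, 0.01], [0, 0, -0.02, 0, 0, 0, 0.01], [0, 0, -0.045, 0, 0, 0, 0.01], [0, 0, -0.07, 0, 0, 0, 0.01], [0, 0, -0.1, 0, 0, 0, 0.01]]]'

```text
t: 7.53
tcp_pos: [0.4995, 0.2049, 0.1196]
orientation: [-0.001, 0.845, 0.535, -0.002]
force: [0.0, -0.1, -6.4]
grip_width: 0.02
finger_force: 59.1
```

>>> jog_arm --increments '[[[0, 0, -0.02, 0, 0, 0, 0.01], [0, 0, -0.035, 0, 0, 0, 0.01], [0, 0, -0.04, 0, 0, 0, 0.01], [0, 0, -0.04, 0, 0, 0, 0.01], [0, 0, -0.04, 0, 0, 0, 0.01]]]'

```text
t: 7.95
tcp_pos: [0.5001, 0.2051, 0.1588]
orientation: [-0.0, 0.845, 0.535, -0.001]
force: [0.1, 0.1, -4.7]
grip_width: 0.02
finger_force: 59.5
```

```bash
python3 go.py .5952 -.1583 .16 -25.6
python3 - <<'E'
from h import *
p=env.get_image("scene");cv2.imwrite("pics/s4.png",cv2.resize(p["frame"][60:230,190:390],(680,578),interpolation=3))
E
```

```text
t 7.95 tcp [0.5001 0.2051 0.1588] yaw -25.4 F [ 0.1  0.1 -4.7] w 0.02 ff 59.5 j [ 0.17  0.39  1.38 -0.    1.37  0.61]
shift [-0.2876  0.2416 -0.0013] turn [-0.11  0.08  0.23]
```

View pics/s4.png

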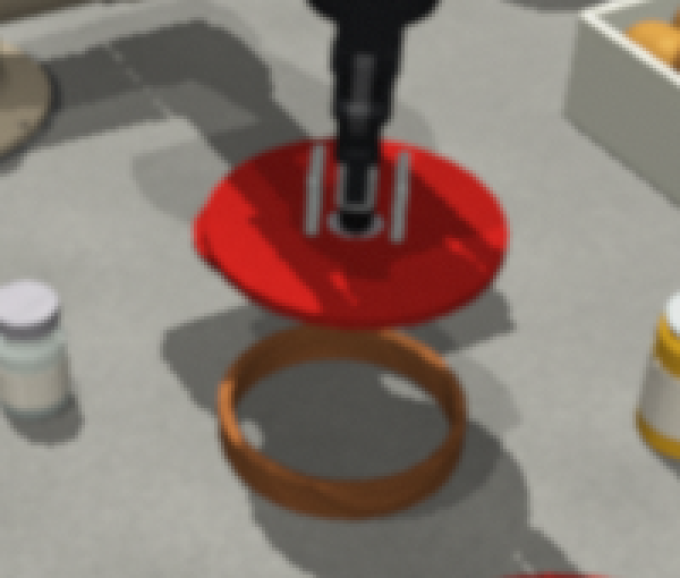

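Both lids hang level from the knob, clear of the empty ring (crop (345,420)). I carry them to the pot.

>>> jog_arm --increments '[[[-0.012, 0.01, 0, 0, 0, 0, 0.01], [-0.035, 0.03, 0, 0, 0, 0, 0.01], [-0.06, 0.05, 0, 0, 0, 0, 0.01], [-0.085, 0.07, 0, 0, 0, 0, 0.01], [-0.11, 0.092, 0, 0, 0, 0, 0.01]]]'

```text
t: 8.42
tcp_pos: [0.5361, 0.0652, 0.1586]
orientation: [-0.001, 0.845, 0.535, -0.001]
force: [0.2, 0.1, -5.9]
grip_width: 0.0197
finger_force: 59.3
```

>>> jog_arm --increments '[[[-0.025, 0.021, 0, 0, 0, 0, 0.01], [-0.05, 0.042, 0, 0, 0, 0, 0.01], [-0.075, 0.063, 0, 0, 0, 0, 0.01], [-0.1, 0.084, 0, 0, 0, 0, 0.01], [-0.12, 0.1, 0, 0, 0, 0, 0.01]]]'

```text
t: 8.83
tcp_pos: [0.5756, -0.0872, 0.1583]
orientation: [-0.001, 0.845, 0.534, -0.001]
force: [1.2, -0.3, -5.7]
grip_width: 0.0198
finger_force: 59.4
```

```bash
python3 go.py .5952 -.1583 .11 -25.6
```

```text
t 8.83 tcp [ 0.5756 -0.0872  0.1583] yaw -25.4 F [ 1.2 -0.3 -5.7] w 0.0198 ff 59.4 j [-0.35  0.46  1.26 -0.    1.42  0.09]
shift [-0.0557  0.0484  0.0482] turn [-0.15  0.04  0.16]
```

>>> jog_arm --increments '[[[-0.02, 0.017, 0, 0, 0, 0, 0.01], [-0.04, 0.034, 0.005, 0, 0, 0, 0.01], [-0.054, 0.046, 0.015, 0, 0, 0, 0.01], [-0.054, 0.046, 0.025, 0, 0, 0, 0.01], [-0.054, 0.046, 0.03, 0, 0, 0, 0.01]]]'

```text
t: 9.25
tcp_pos: [0.593, -0.1535, 0.1267]
orientation: [-0.002, 0.845, 0.534, -0.001]
force: [-0.2, 0.7, -5.3]
grip_width: 0.0201
finger_force: 59.4
```

```bash
python3 go.py .5952 -.1583 .11 -25.6
python3 - <<'E'
from h import *
p=env.get_image("scene");b=env.get_image("top");s=env.observe();T=s["tcp_pos"]
q=circle(cont(b,red(b,(377,180)),T[2]+.018));print(q)
cv2.imwrite("pics/s5.png",np.hstack([cv2.resize(p["frame"][160:310,50:210],(400,375),interpolation=3),cv2.resize(b["frame"][110:250,300:450],(400,375),interpolation=3)]))
E
```

```text
t 9.25 tcp [ 0.593  -0.1535  0.1267] yaw -25.4 F [-0.2  0.7 -5.3] w 0.0201 ff 59.4 j [-0.45  0.54  1.22  0.    1.39 -0.  ]
shift [-0.0034  0.0041  0.0167] turn [-0.3  -0.02  0.15]
[ 0.59021702 -0.14944365  0.09016794]
```

View pics/s5.png

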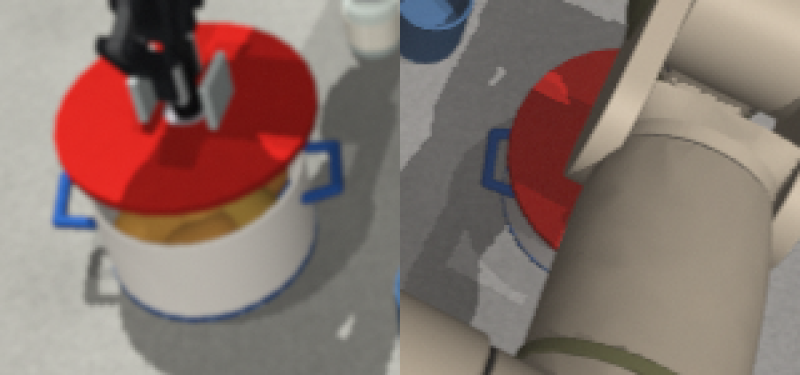

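The lids hang over the pot, with the rim just below the red plate (crop left, (190,180)), and the lateral error still to correct is about 5 mm.

>>> jog_arm --increments '[[[-0.003, 0.004, 0.005, 0, 0, 0, 0.01], [-0.003, 0.004, 0.012, 0, 0, 0, 0.01], [-0.003, 0.004, 0.018, 0, 0, 0, 0.01], [-0.003, 0.004, 0.024, 0, 0, 0, 0.01], [-0.003, 0.004, 0.027, 0, 0, 0, 0.01]]]'

```text
t: 9.77
tcp_pos: [0.5961, -0.1574, 0.102]
orientation: [-0.001, 0.845, 0.535, -0.0]
force: [-0.4, 0.8, -5.7]
grip_width: 0.0201
finger_force: 59.5
```

```bash
python3 go.py .596 -.1583 .0815 -25.6
```

```text
t 9.77 tcp [ 0.5961 -0.1574  0.102 ] yaw -25.3 F [-0.4  0.8 -5.7] w 0.0201 ff 59.5 j [-0.45  0.57  1.24 -0.    1.33 -0.01]
shift [-0.0009  0.0004  0.0205] turn [-0.08  0.    0.25]
```

>>> jog_arm --increments '[[[-0.001, 0, 0.002, 0, 0, 0, 0.01], [-0.001, 0, 0.004, 0, 0, 0, 0.01], [-0.001, 0, 0.006, 0, 0, 0, 0.01], [-0.001, 0, 0.008, 0, 0, 0, 0.01], [-0.001, 0, 0.01, 0, 0, 0, 0.01]]]'

```text
t: 10.18
tcp_pos: [0.5961, -0.1588, 0.0931]
orientation: [0.0, 0.845, 0.535, 0.0]
force: [-0.8, -0.6, -4.8]
grip_width: 0.0199
finger_force: 59.5
```

>>> jog_arm --increments '[[[0, 0, 0.001, 0, 0, 0, 0.01], [0, 0, 0.002, 0, 0, 0, 0.01], [0, 0, 0.003, 0, 0, 0, 0.01], [0, 0, 0.004, 0, 0, 0, 0.01], [0, 0, 0.005, 0, 0, 0, 0.01]]]'

```text
t: 10.6
tcp_pos: [0.5961, -0.1587, 0.088]
orientation: [0.0, 0.845, 0.535, 0.0]
force: [-0.4, 0.5, -6.0]
grip_width: 0.0202
finger_force: 59.5
```

Plug is entering; no contact yet.

>>> jog_arm --increments '[[[0, 0, 0.001, 0, 0, 0, 0.01], [0, 0, 0.002, 0, 0, 0, 0.01], [0, 0, 0.003, 0, 0, 0, 0.01], [0, 0, 0.004, 0, 0, 0, 0.01], [0, 0, 0.005, 0, 0, 0, 0.01]]]'

```text
t: 11.02
tcp_pos: [0.5961, -0.1587, 0.083]
orientation: [-0.0, 0.845, 0.535, -0.0]
force: [0.3, -0.2, -5.9]
grip_width: 0.0202
finger_force: 59.5
```

>>> jog_arm --increments '[[[0, 0, 0.0005, 0, 0, 0, 0.01], [0, 0, 0.001, 0, 0, 0, 0.01], [0, 0, 0.0015, 0, 0, 0, 0.01], [0, 0, 0.0015, 0, 0, 0, 0.01], [0, 0, 0.0015, 0, 0, 0, 0.01]]]'

```text
t: 11.43
tcp_pos: [0.5961, -0.1587, 0.0816]
orientation: [0.0, 0.845, 0.535, -0.0]
force: [-0.6, 0.4, -5.8]
grip_width: 0.02
finger_force: 59.5
```

>>> jog_arm --increments '[[[0, 0, 0.0005, 0, 0, 0, 0.01], [0, 0, 0.001, 0, 0, 0, 0.01], [0, 0, 0.0015, 0, 0, 0, 0.01], [0, 0, 0.0015, 0, 0, 0, 0.01], [0, 0, 0.0015, 0, 0, 0, 0.01]]]'

```text
t: 11.85
tcp_pos: [0.5961, -0.1588, 0.0805]
orientation: [0.0, 0.845, 0.535, 0.0]
force: [-1.9, 1.3, -0.2]
grip_width: 0.0198
finger_force: 59.9
```

The weight has gone onto the rim at z = 0.0805, as predicted. I release.

>>> jog_arm --increments '[[[0, 0, 0, 0, 0, 0, 0.025], [0, 0, 0, 0, 0, 0, 0.04], [0, 0, 0, 0, 0, 0, 0.06], [0, 0, 0, 0, 0, 0, 0.0854], [0, 0, 0, 0, 0, 0, 0.0854]]]'

```text
t: 12.27
tcp_pos: [0.5962, -0.1588, 0.0803]
orientation: [0.0, 0.845, 0.535, 0.0]
force: [0.1, 0.4, 0.7]
grip_width: 0.0723
finger_force: 0.0
```

>>> jog_arm --increments '[[[0, 0, 0, 0, 0, 0, 0.0854], [0, 0, -0.01, 0, 0, 0, 0.0854], [0, 0, -0.03, 0, 0, 0, 0.0854], [0, 0, -0.05, 0, 0, 0, 0.0854], [0, 0, -0.065, 0, 0, 0, 0.0854]]]'

```text
t: 12.68
tcp_pos: [0.5965, -0.1589, 0.1475]
orientation: [0.001, 0.845, 0.535, 0.001]
force: [-0.1, 0.1, -0.0]
grip_width: 0.0856
finger_force: 0.0
```

```bash
python3 go.py .5952 -.1583 .15 64.4
python3 - <<'E'
from h import *
p=env.get_image("scene")
q=circle(cont(p,red(p,(125,215)),.097));print(q)
cv2.imwrite("pics/s6.png",cv2.resize(p["frame"][150:290,40:220],(720,560),interpolation=3))
print(proj(p,[(.5952,-.1583,.143),(.5952,-.1583,.099)]))
E
```

```text
t 12.68 tcp [ 0.5965 -0.1589  0.1475] yaw -25.4 F [-0.1  0.1 -0. ] w 0.0856 ff 0.0 j [-0.45  0.53  1.18  0.    1.43 -0.01]
shift [-0.     -0.0014 -0.0025] turn [  0.1    0.1  -89.77]
[ 0.60003006 -0.15855138  0.09265753]
[[122.12386248 203.95388527]
 [126.74526109 220.42455284]]
```

View pics/s6.png

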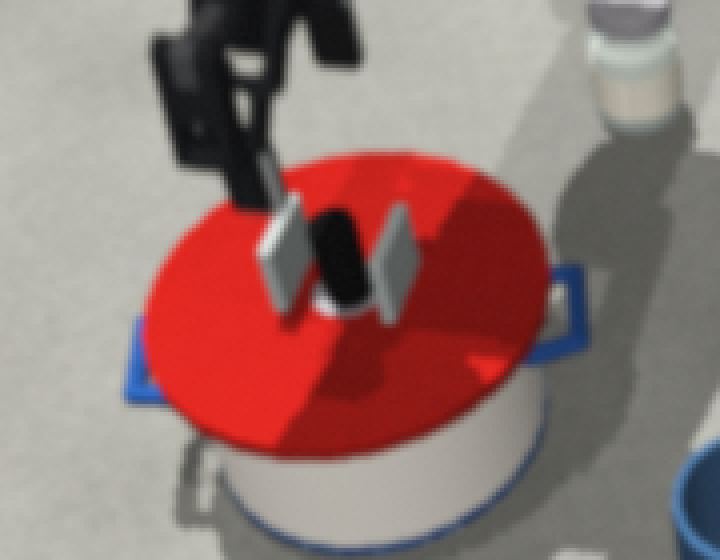

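The lids lie flat on the pot, the knob between the fins (crop (338,260)), and the hand is off both. I turn the hand by 90° with some lift, then measure the fins numerically.

>>> jog_arm --increments '[[[0, 0, -0.01, 0, 0, -7, 0.0854], [0, 0, -0.02, 0, 0, -14, 0.0854], [0, 0, -0.03, 0, 0, -21, 0.0854], [0, 0, -0.04, 0, 0, -28, 0.0854], [0, 0, -0.04, 0, 0, -35, 0.0854]]]'

```text
t: 13.15
tcp_pos: [0.5967, -0.159, 0.1874]
orientation: [0.002, 0.643, 0.766, 0.0]
force: [-0.1, -0.5, 0.7]
grip_width: 0.0859
finger_force: 0.0
```

>>> jog_arm --increments '[[[0, 0, 0, 0, 0, -7, 0.0854], [0, 0, 0, 0, 0, -14, 0.0854], [0, 0, 0, 0, 0, -21, 0.0854], [0, 0, 0, 0, 0, -28, 0.0854], [0, 0, 0, 0, 0, -35, 0.0854]]]'

```text
t: 13.57
tcp_pos: [0.596, -0.1587, 0.1852]
orientation: [0.0, 0.383, 0.924, -0.0]
force: [-0.6, 0.3, 0.3]
grip_width: 0.0853
finger_force: 0.0
```

>>> jog_arm --increments '[[[0, 0, 0, 0, 0, -7, 0.0854], [0, 0, 0, 0, 0, -14, 0.0854], [0, 0, 0, 0, 0, -20, 0.0854], [0, 0, 0, 0, 0, -20, 0.0854], [0, 0, 0, 0, 0, -20, 0.0854]]]'

```text
t: 13.98
tcp_pos: [0.5961, -0.1587, 0.1852]
orientation: [0.0, 0.221, 0.975, -0.0]
force: [-0.5, 0.7, -0.0]
grip_width: 0.0855
finger_force: 0.0
```

```bash
python3 go.py .5952 -.1583 .11 64.4
python3 - <<'E'
from h import *
p=env.get_image("scene");I=p["frame"].astype(int)
H=cv2.cvtColor(p["frame"],cv2.COLOR_BGR2HSV)
rm=red(p,(125,215)).astype(np.uint8);c=cv2.convexHull(np.argwhere(rm)[:,::-1].astype(np.int32))
hull=cv2.fillConvexPoly(np.zeros((384,512),np.uint8),c,1)
u0,v0,W,h,S=95,185,60,55,4
m=(H[...,1]<70)&(H[...,2]>75)&(hull>0)
A=m[v0:v0+h,u0:u0+W].astype(np.float32);A=cv2.resize(A,(W*S,h*S),interpolation=1)
print("mask px",m[v0:v0+h,u0:u0+W].sum(),"hull red",rm.sum())
def rend(q):
    cx,cy,a=q;M=np.zeros((h*S,W*S),np.float32);X=np.array([np.cos(a),np.sin(a)]);Y=np.array([-X[1],X[0]])
    for sy in(-1,1):
        P=[]
        for x in(-.02,.02):
            for yy in(.022,.029):
                w=np.array([cx,cy])+x*X+sy*yy*Y
                P+=[(*w,.099),(*w,.139)]
        uv=(proj(p,P)-[u0-.5,v0-.5])*S-.5
        cv2.fillConvexPoly(M,cv2.convexHull(uv.astype(np.float32)).round().astype(np.int32),1)
    return cv2.GaussianBlur(M,(0,0),2)
# ring of the hole and pixels outside fins ignored lightly: cost
def cost(q):
    d=rend(q)-A;return float((d**2).sum())
from scipy.optimize import differential_evolution as DE
r=DE(cost,[(.583,.607),(-.17,-.146),(np.radians(-50),np.radians(0))],seed=1,maxiter=60);print(r.x[:2],np.degrees(r.x[2]),r.fun,A.sum(),rend(r.x).sum(),cost([.5952,-.1583,np.radians(-25.6)]))
E
```

```text
t 13.98 tcp [ 0.5961 -0.1587  0.1852] yaw 64.4 F [-0.5  0.7 -0. ] w 0.0855 ff 0.0 j [-0.45  0.51  1.11 -0.    1.52 -1.58]
shift [ 0.001  -0.      0.0752] turn [-0.    0.01  0.04]
mask px 493 hull red 5025
[ 0.59634297 -0.15889198] -21.147274039843595 1760.776123046875 7888.0 8945.0 2184.59423828125
```

Fin fit: centre (0.596, −0.159), axis about −22°. I descend around the fins and grip them.

>>> jog_arm --increments '[[[0, 0, 0.02, 0, 0, -2.5, 0.0854], [0, 0, 0.045, 0, 0, -2.5, 0.0854], [0, 0, 0.065, 0, 0, -2.5, 0.0854], [0, 0, 0.075, 0, 0, -2.5, 0.0854], [0, 0, 0.08, 0, 0, -2.5, 0.0854]]]'

```text
t: 14.45
tcp_pos: [0.5956, -0.1585, 0.1037]
orientation: [-0.001, 0.199, 0.98, 0.0]
force: [0.4, -0.4, -0.4]
grip_width: 0.0855
finger_force: 0.0
```

>>> jog_arm --increments '[[[0, 0, 0.008, 0, 0, 0, 0.0854], [0, 0, 0.016, 0, 0, 0, 0.0854], [0, 0, 0.023, 0, 0, 0, 0.0854], [0, 0, 0.029, 0, 0, 0, 0.0854], [0, 0, 0.033, 0, 0, 0, 0.0854]]]'

```text
t: 14.87
tcp_pos: [0.596, -0.1587, 0.0715]
orientation: [-0.0, 0.198, 0.98, 0.0]
force: [-0.6, -0.1, -0.4]
grip_width: 0.0853
finger_force: 0.0
```

```bash
python3 go.py .5963 -.1589 .071 67
```

```text
t 14.87 tcp [ 0.596  -0.1587  0.0715] yaw 67.1 F [-0.6 -0.1 -0.4] w 0.0853 ff 0.0 j [-0.45  0.6   1.28 -0.    1.26 -1.62]
shift [-0.0003 -0.0001  0.0005] turn [ 0.   -0.01  0.12]
```

>>> jog_arm --increments '[[[0, 0, 0, 0, 0, 0, 0.075], [0, 0, 0, 0, 0, 0, 0.068], [0, 0, 0, 0, 0, 0, 0.062], [0, 0, 0, 0, 0, 0, 0.058], [0, 0, 0, 0, 0, 0, 0.05]]]' --grip_force 30

```text
t: 15.28
tcp_pos: [0.5964, -0.1589, 0.0728]
orientation: [0.001, 0.198, 0.98, -0.0]
force: [-0.5, -0.4, 3.6]
grip_width: 0.0575
finger_force: 32.6
```

>>> jog_arm --increments '[[[0, 0, 0, 0, 0, 0, 0.04], [0, 0, 0, 0, 0, 0, 0.04], [0, 0, 0, 0, 0, 0, 0.04], [0, 0, 0, 0, 0, 0, 0.04], [0, 0, 0, 0, 0, 0, 0.04]]]' --grip_force 40

```text
t: 15.7
tcp_pos: [0.5964, -0.1589, 0.0729]
orientation: [0.001, 0.198, 0.98, -0.0]
force: [-1.7, 0.2, 6.2]
grip_width: 0.0575
finger_force: 41.7
```

Width 57.5 mm matches the fins. I lift slowly and straight.

>>> jog_arm --increments '[[[0, 0, -0.002, 0, 0, 0, 0.04], [0, 0, -0.005, 0, 0, 0, 0.04], [0, 0, -0.009, 0, 0, 0, 0.04], [0, 0, -0.014, 0, 0, 0, 0.04], [0, 0, -0.019, 0, 0, 0, 0.04]]]'

```text
t: 16.12
tcp_pos: [0.596, -0.1587, 0.0914]
orientation: [-0.0, 0.198, 0.98, 0.0]
force: [0.1, -0.4, -1.1]
grip_width: 0.0573
finger_force: 43.0
```

```bash
python3 go.py .5963 -.1589 .147 67
```

```text
t 16.12 tcp [ 0.596  -0.1587  0.0914] yaw 67.1 F [ 0.1 -0.4 -1.1] w 0.0573 ff 43.0 j [-0.45  0.58  1.26 -0.    1.3  -1.62]
shift [-0.0003 -0.0001 -0.0556] turn [ 0.   -0.02  0.13]
```

>>> jog_arm --increments '[[[0, 0, -0.006, 0, 0, 0, 0.04], [0, 0, -0.013, 0, 0, 0, 0.04], [0, 0, -0.02, 0, 0, 0, 0.04], [0, 0, -0.027, 0, 0, 0, 0.04], [0, 0, -0.034, 0, 0, 0, 0.04]]]'

```text
t: 16.53
tcp_pos: [0.5961, -0.1587, 0.126]
orientation: [0.0, 0.198, 0.98, -0.0]
force: [0.1, 0.6, -2.0]
grip_width: 0.0572
finger_force: 43.0
```

>>> jog_arm --increments '[[[0, 0, -0.007, 0, 0, 0, 0.04], [0, 0, -0.014, 0, 0, 0, 0.04], [0, 0, -0.02, 0, 0, 0, 0.04], [0, 0, -0.024, 0, 0, 0, 0.04], [0, 0, -0.026, 0, 0, 0, 0.04]]]'

```text
t: 16.95
tcp_pos: [0.5962, -0.1588, 0.1518]
orientation: [0.0, 0.198, 0.98, -0.0]
force: [0.1, -0.5, -1.6]
grip_width: 0.0573
finger_force: 43.0
```

>>> jog_arm --increments '[[[0, 0, 0, 0, 0, 0, 0.04], [0, 0, 0, 0, 0, 0, 0.04], [0, 0, 0, 0, 0, 0, 0.04], [0, 0, 0, 0, 0, 0, 0.04], [0, 0, 0, 0, 0, 0, 0.04]]]'

```text
t: 17.37
tcp_pos: [0.596, -0.1587, 0.1508]
orientation: [-0.0, 0.198, 0.98, 0.0]
force: [1.0, -0.7, -2.3]
grip_width: 0.0571
finger_force: 43.0
```

```bash
python3 go.py .5963 -.1589 .15 67
python3 - <<'E'
from h import *
p=env.get_image("scene");m=red(p,(120,190))
for z in(.097,.172,.178):print(z,circle(cont(p,m,z)))
v,u=np.nonzero(m);print(u.min(),u.max(),v.min(),v.max())
# below the lid: steel disc front edge vs expected
f=p["frame"];print(proj(p,[(.596+.093*.95,-.1587-.03,.172),(.596+.084*.95,-.1587-.027,.095),(.596+.084*.95,-.1587-.027,.09)]))
c=130;print([ (r,*f[r,c]) for r in range(200,268,3)])
E
```

```text
t 17.37 tcp [ 0.596  -0.1587  0.1508] yaw 67.1 F [ 1.  -0.7 -2.3] w 0.0571 ff 43.0 j [-0.45  0.53  1.17 -0.    1.44 -1.62]
shift [-0.0004 -0.0001  0.0008] turn [-0.   -0.03  0.13]
0.097 [ 0.51517653 -0.16704131  0.10575632]
0.172 [ 0.5971901  -0.15940138  0.09334558]
0.178 [ 0.60375143 -0.15879026  0.09235275]
64 171 159 234
[[104.51846393 233.53498918]
 [115.82330579 258.54336256]
 [116.412283   260.31145945]]
[(200, np.uint8(83), np.uint8(85), np.uint8(123)), (203, np.uint8(16), np.uint8(20), np.uint8(126)), (206, np.uint8(21), np.uint8(24), np.uint8(149)), (209, np.uint8(21), np.uint8(24), np.uint8(145)), (212, np.uint8(22), np.uint8(26), np.uint8(146)), (215, np.uint8(21), np.uint8(24), np.uint8(147)), (218, np.uint8(22), np.uint8(24), np.uint8(147)), (221, np.uint8(21), np.uint8(24), np.uint8(146)), (224, np.uint8(22), np.uint8(27), np.uint8(147)), (227, np.uint8(21), np.uint8(25), np.uint8(145)), (230, np.uint8(19), np.uint8(22), np.uint8(120)), (233, np.uint8(100), np.uint8(98), np.uint8(116)), (236, np.uint8(97), np.uint8(94), np.uint8(96)), (239, np.uint8(63), np.uint8(60), np.uint8(62)), (242, np.uint8(121), np.uint8(117), np.uint8(119)), (245, np.uint8(121), np.uint8(118), np.uint8(119)), (248, np.uint8(103), np.uint8(99), np.uint8(102)), (251, np.uint8(120), np.uint8(117), np.uint8(119)), (254, np.uint8(123), np.uint8(120), np.uint8(122)), (257, np.uint8(125), np.uint8(122), np.uint8(125)), (260, np.uint8(157), np.uint8(162), np.uint8(166)), (263, np.uint8(171), np.uint8(179), np.uint8(184)), (266, np.uint8(171), np.uint8(178), np.uint8(183))]
```

The red plate is at z ≈ 0.173, level (fit radius 93 mm). The load is 2.2 N, the outer lid alone. The perforated disc's edge lies on the rim, at row 259 as predicted. I hand in.

```bash
python3 -c "
from workcell import env
print(env.sign_off())"
```

```text
the job is handed in; nothing more can be done
None
```

The job is handed in, with no verdict shown: by force and camera readings the inner lid is home on the pot, and the hand holds the outer lid level, about 78 mm above where it lay.

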